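# Clamp the block in the swing-strap cam clamp

### The arm

A 6-joint arm with a two-finger parallel gripper is mounted at the origin on a cart in front of the work surface, level with it; the furniture and walls round the work are solid. World frame = base frame: x ahead of the robot, y to its left, z up, the work surface at z = 0. Lengths are in m, angles in rad, forces in N, time in s.
With the tool pointing down it reaches from about 0.375 to 0.9 m from the base axis. Payload 3.1 kg.
Tool frame: the origin (TCP) lies at the very end of the fingers, on their centre line; the grasp point (between the pads) lies 19 mm behind it (robot.grip_depth is the distance from the TCP to the grasp point, in m); z points along the fingers, y is the direction in which the jaws open and shut (so a half turn about z gives the same grasp; the last joint's range is limited). The gripper opens to 87 mm and grips with 3 to 60 N. Pads are 19 mm wide; open, the fingers measure 117 mm over their backs; the gripper's body (75 mm by 190 mm) begins 51 mm behind the grasp point.
Start: joints at [0.948, 0.527, 1.433, -0, 1.181, -0.178], TCP at [0.269, 0.564, 0.184] pointing down, gripper open.
Joint ranges: [-3.08, 3.08], [-0.75, 2.2], [0.22, 2.44], [-1.43, 4.57], [0, 2.65], [-2.85, 2.85]. Speed limits (rad/s): [2.79, 2.79, 3.14, 3.14, 3.14, 3.14].

### API

Orientations are given as a unit quaternion [x, y, z, w].
In Python, from rig import robot gives the robot as it stands.
- The arm moves only by the tool drive_tool, never from a script. Its argument "series" is a list of rows, each a list of 7 numbers: the shift along the tool's x, y, z in m, then the turn, a rotation vector about the tool's x, y, z in degrees, then the opening, from 0 (shut) to 1 (fully open). A call has 1 to 5 rows; each row shifts and turns the commanded pose from where the row before left it, along the tool's axes as they then stand; what a row does not reach is not made up. A row lasts 1/8 s, in which the tool goes at most 62.5 mm and 10.7 degrees, less where a joint would pass 70% of its speed; a pose out of reach is approached as far as the arm can. A call is refused whole if a number of a shift passes 0.0625 or a number of a turn 10.7, either way. A call with a gripper value outside its range is refused whole. The fingers move at their own pace and stop on an object; "squeeze" is the grip in N (left out, the last holds). Time passes only in rows, so rows that do not move let the fingers close. It gives the time, the measured TCP pose, the force and the opening at its end, in the units of the state.
- robot.get_obs(): the state, without advancing time (a new reading comes with each control period).
- robot.camera(name): name is "scene" or "side" or "wrist"; returns (picture, depth): 420x560x3 uint8, blue, green, red; 420x560 float32, m along the optical axis (not along the pixel's ray), 0 where there is no reading.
- robot.camera_model(name): a dict with "fx", "fy", "cx", "cy" (pixels), "R" (3x3) and "t" (3): a world point X has camera coordinates R X + t. Camera axes: x right, y down, z forward; pixel columns grow to the right and rows downward; lengths in m; the calibration is good to about 2 mm. A picture is of the moment at which its call begins: read the wrist's pose just before it. camera_model takes no time and is no camera call; for the wrist camera it gives the pose at the moment of the call.
- robot.hand_in(): hands the job in, once; it reports no verdict.
The state is a dict: "time": time; "q": joint angles; "joint_velocities": joint speeds; "joint_torque": joint torques, N m; "position": TCP position; "tool_rot": TCP orientation; "ft_force": force on the tool from outside, world axes, zero at the start; "moment": the same for the moment, N m; "grip_width": finger opening in m.
Only numpy, scipy, OpenCV 4.12 (cv2) and the standard library are available. Lean on these libraries where they do the work, as an engineer would, in place of code of your own. Each camera call takes 0.05 s, during which the arm holds its last target. There are 200 camera calls.

### The job

Clamp the wooden block where it lies in the jig: push the metal clamp strap round with the side of a finger until it is home against its stop pin, over the block, and only then press the red cam lever fully down so that the pad holds the block firmly. Only push: lift nothing, leave the block where it lies in its corner, and do not disturb the two jars and the glass cutter beside the jig.

Things in the scene. Friction and masses are not known exactly. Their poses are not given: they have to be found in the camera images.
- clamp_jig: fixed plywood board 140 x 200 x 14 mm (x, y, z), origin at the centre of its underside on the bench, x and y along its edges. Corner fence of two wooden bars (tops 28 mm above the bench) beyond the block in +x and +y. A round post (radius 12 mm) carries the strap at (0, -42) mm; a steel stop pin (radius 4.5 mm, top 60 mm above the bench) stands at (14.5, -8) mm
- pivot (a point): point on the vertical pivot axis of the strap, at mid height of the strap bar, 56 mm above the bench; axes as the jig
- clamp_strap (a joint): swing of the strap about the upright pivot (rad): 0 = home against the stop, pointing along the jig's +y over the block; positive = swung open, anticlockwise seen from above (towards the jig's -x), at most 1.75. Starts open. Stays where it is left (friction 0.09 N m, about 1 N at 90 mm); the stop at 0 is hard. Cam lever and pad swing with it
- strap_end (a point): point in the axis of the strap's rounded free end, 120 mm from the pivot, at mid height of the bar. The strap is a grey aluminium bar 18 mm wide and 20 mm tall (46 to 66 mm above the bench), so its side faces lie 9 mm either side of the line from pivot to this point; y axis along the strap away from the pivot. A low screw head (3 mm) stands on it 85 mm from the pivot
- cam_lever (a joint): angle of the cam lever (rad): 0 = raised, 1.0 rad above level; 0.95 = fully down, nearly level, against a hard stop. Turns about a level axis that crosses the strap at right angles, 25 mm straight above point pivot (81 mm above the bench); the lever points away from the strap's free end, its elevation is 1.0 minus this value. Stays where it is left (friction 0.2 N m: about 3 N on the grip, 4 N while the pad presses)
- lever_top (a point): point on the upper face of the lever's red grip (18 mm wide, 46 mm long, 12 mm thick), on its centre line, 78 mm along the lever from its hinge and 10 mm above the line through the hinge; the grip ends 14 mm further out. About 152 mm above the bench when raised, 95 mm when down. Moves with the lever and the strap
- clamp_pad: black rubber pad of radius 9 mm under the strap, 85 mm from the pivot; origin at the centre of its lower face, 38.5 mm above the bench while the lever is raised (2.5 mm over the block). The cam lever drives it down in step with its angle: it meets the block at about 0.66 rad and presses on it with about 20 N when the lever is fully down
- setting_block: loose beech block 32 x 60 x 22 mm (x, y, z), long side along the jig's y, origin at the centre of its underside, which rests on the board 14 mm above the bench; top 36 mm above the bench
- flux_jar: loose black jar with black cap, 54 mm wide, 74 mm tall, origin at the centre of its underside, standing on the bench beyond the jig's +x edge
- patina_jar: loose black jar with red cap, 60 mm wide, 61 mm tall, origin at the centre of its underside, standing on the bench beyond the jig's +x edge
- glass_cutter: loose glass cutter with green grip, 14 x 145 x 14 mm, its length along its y, origin at the centre of its underside, lying on the bench beyond the jig's +y edge
Things that resemble listed ones, but are neither listed nor needed, are in the scene too. There is more than one size of the setting_block; the one meant has the size given above.

How it is judged:
On the way, in this order (a step that is already met when the one before it is completed fails the run):
1. the strap is swung home against its stop with the lever still up (value of joint clamp_strap below 0.06 rad and value of joint cam_lever below 0.4 rad), for 0.2 s.
2. the cam lever is pressed fully down (value of joint clamp_strap below 0.06 rad and value of joint cam_lever above 0.86 rad), for 0.2 s.
At the end, for the whole second after the job is handed in: strap within 0.06 rad of its stop, cam lever within 0.09 rad of fully down, the pad pressing the block with more than 8 N, the block at rest and within 6 mm of where it lay (all of step 2 and contact force between clamp_pad and setting_block above 8 N and distance of setting_block from where it was at the start of the episode below 0.006 m and linear speed of setting_block below 0.02 m/s); the robot touches nothing.
It fails at once if the lever is pressed down before the strap is home (value of joint cam_lever above 0.5 rad and value of joint clamp_strap above 0.12 rad).
It fails at once if the block is lifted or shoved out of its corner (z of setting_block in the frame of clamp_jig above 0.022 m or distance of setting_block from where it was at the start of the episode above 0.012 m).
It fails at once if a jar is shifted, lifted or tipped (distance of any of flux_jar, patina_jar from where it was at the start of the episode above 0.015 m or angle between any of flux_jar, patina_jar's own z axis and vertical above 0.3 rad).
It fails at once if the glass cutter is shifted or lifted (distance of glass_cutter from where it was at the start of the episode above 0.015 m).
It also fails if it takes over 50 s, if anything falls off the work surface, if the arm or the gripper's body presses on something with over 40 N, if the wrist force passes 120 N, or if a joint passes its speed limit or range.

## Working session

There is one attempt and no reset: what is moved stays moved. The work goes in short steps, Python scripts to look and compute and a tool call to move; the robot and the scene stay as the last step left them, time stands still between calls to the robot, and variables do not carry over. Pictures are saved under pics/ and viewed, about 8 in all and at most 12, crops included, and the job is handed in when it is done.

Besides the shell and the picture viewer there is one more tool, called after "Call:" as name([rows], argument=value, ...), one row to a line, values as JSON. drive_tool: Moves the arm, as the interface text tells. Its arguments: {"type":"object","properties":{"series":{"type":"array"},"squeeze":{"type":"number"}},"required":["series"]}

```bash
mkdir -p pics
cat > h.py <<'E'
import numpy as np, cv2
from rig import robot
def cam(n,save=None):
    m=robot.camera_model(n); im,d=robot.camera(n)
    np.savez(f'pics/{n}.npz',im=im,d=d,**{k:np.array(v) for k,v in m.items()})
    if save: cv2.imwrite(f'pics/{save}.png',im)
    return im,d,m
def load(n): return np.load(f'pics/{n}.npz')
def w(m,d,u,v,z=None):
    R=np.array(m['R']);t=np.array(m['t'])
    r=np.array([(u-m['cx'])/m['fx'],(v-m['cy'])/m['fy'],1.])
    c=-R.T@t; k=R.T@r
    if z is not None: return c+k*(z-c[2])/k[2]
    return c+k*np.median(d[int(v)-1:int(v)+2,int(u)-1:int(u)+2])
def proj(m,X):
    c=np.array(m['R'])@X+np.array(m['t']); return m['fx']*c[0]/c[2]+m['cx'],m['fy']*c[1]/c[2]+m['cy']
E
python3 - <<'E'
from h import *
cam('scene','s1');cam('side','d1')
o=robot.get_obs();print(o['time'],o['position'],o['tool_rot'],o['grip_width'])
E
```

```text
0.1 [0.26846174 0.56356432 0.18264919] [ 2.20562881e-01  9.75372232e-01 -9.38846537e-04 -3.79138343e-04] 0.08725916647281946
```

View pics/s1.png

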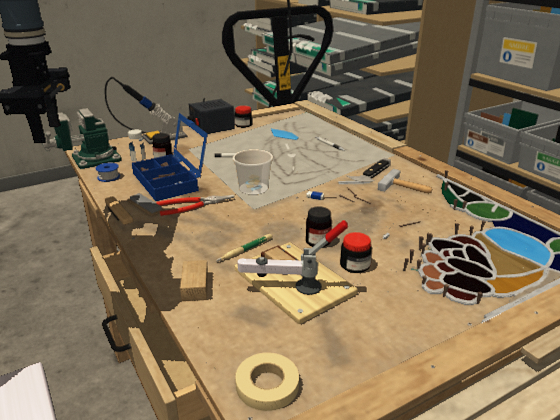

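View pics/d1.png

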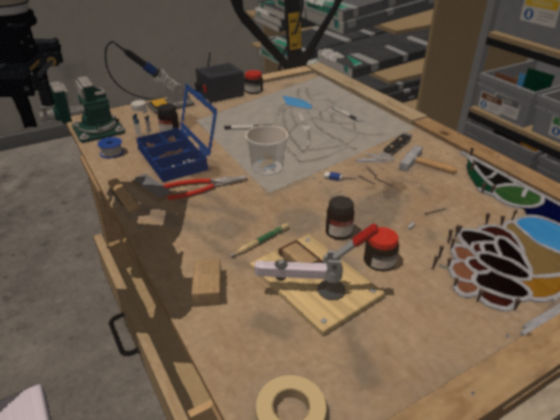

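The scene view shows the jig at about (305,280). The strap points left to (240,265), the red lever points up-right to (335,235), and the jars are at (319,225) and (356,252). The cutter is at (245,248), and a loose wooden block at (195,280) is a decoy outside the jig. I'll enlarge this area.

Run:
```python
from h import *
m=load('scene');im=m['im'][200:330,175:385]
cv2.imwrite('pics/c1.png',cv2.resize(im,None,fx=3.8,fy=3.8,interpolation=cv2.INTER_CUBIC))
for n,(u,v) in dict(strapend=(240,266),post=(309,265),lever=(340,230),black=(319,213),redc=(356,241),cut1=(220,259),cut2=(270,237),loose=(195,270)).items(): print(n,w(m,m['d'],u,v).round(3))
print(-m['R'].T@m['t'])
```

```text
strapend [0.497 0.152 0.057]
post [0.595 0.078 0.069]
lever [0.639 0.054 0.14 ]
black [0.714 0.218 0.073]
redc [0.726 0.11  0.059]
cut1 [0.506 0.262 0.005]
cut2 [0.634 0.282 0.005]
loose [0.436 0.218 0.03 ]
[ 0.17124572 -0.52210804  0.58349226]
```

View pics/c1.png

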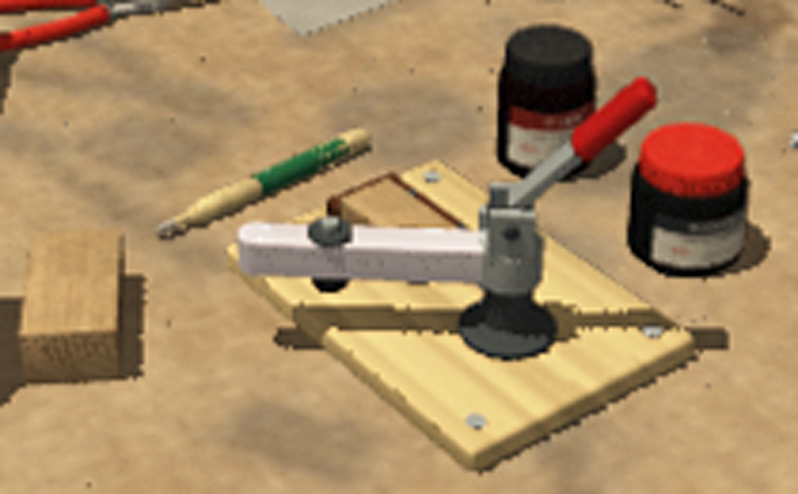

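The block in the jig's far corner (crop 400,205) is the one meant. The taller block on the bench at crop (75,300) lies outside the jig, so it's the lookalike. Next I'll compute the jig pose.

Run:
```python
from h import *
m=load('scene')
C={}
for n,(u,v),z in [('near',(475,457),.014),('right',(692,333),.014),('far',(435,162),.014),('left',(232,247),.014),('strapTopEnd',(243,229),.066),('endtopcorner',(258,225),.066),('screw',(330,228),.07),('strapTop@hinge',(484,240),.066),('levertip',(645,85),.15),('hingebolt',(512,233),.081),('postbase',(508,335),.014),('scr1',(477,421),.014),('scr2',(653,331),.014),('scr3',(432,177),.014)]:
    C[n]=w(m,None,175+u/3.8,200+v/3.8,z); print(n,C[n].round(4))
P=lambda a,b:(C[b]-C[a]); 
for a,b in [('near','right'),('right','far'),('far','left'),('left','near')]:
    d=P(a,b);print(a,b,np.linalg.norm(d).round(4),np.degrees(np.arctan2(d[1],d[0])).round(1))
# depth-derived clouds
ys,xs=np.mgrid[215:320,225:375]
d=m['d'][215:320,225:375]
k=np.stack([(xs-m['cx'])/m['fx'],(ys-m['cy'])/m['fy'],np.ones(xs.shape)],-1)*d[...,None]
X=(k-m['t'])@m['R']
X=X[d>0]
np.save('pics/X.npy',X)
s=X[(X[:,2]>.060)&(X[:,2]<.068)&(X[:,0]<.60)]
print(len(s)); mu=s.mean(0);u,sv,vt=np.linalg.svd((s-mu)[:,:2]);print('strap',mu,vt[0],s.min(0),s.max(0))
b=X[(X[:,2]>.008)&(X[:,2]<.018)]
r=cv2.minAreaRect((b[:,:2]*1000).astype(np.float32));print('board',r,len(b))
```

```text
near [0.5388 0.0178 0.014 ]
right [0.6762 0.0393 0.014 ]
far [0.6508 0.2299 0.014 ]
left [0.5187 0.2143 0.014 ]
strapTopEnd [0.4981 0.1575 0.066 ]
endtopcorner [0.5057 0.1569 0.066 ]
screw [0.531  0.1324 0.07  ]
strapTop@hinge [0.5909 0.0925 0.066 ]
levertip [0.6504 0.0568 0.15  ]
hingebolt [0.5928 0.0729 0.081 ]
postbase [0.5996 0.0824 0.014 ]
scr1 [0.5527 0.0375 0.014 ]
scr2 [0.6611 0.0499 0.014 ]
scr3 [0.6414 0.218  0.014 ]
near right 0.1391 8.9
right far 0.1924 97.6
far left 0.133 -173.2
left near 0.1975 -84.2
502
strap [0.54877602 0.12085405 0.06416286] [ 0.80848512 -0.58851662] [0.49494735 0.07350299 0.06000109] [0.59912621 0.16583925 0.06796357]
board ((630.497314453125, 160.42031860351562), (219.11782836914062, 254.82107543945312), 7.9437103271484375) 3444
```

Call:
drive_tool([
  [0,0,-0.05,0,0,0,0],
  [0,0,-0.05,0,0,0,0],
  [-0.04,-0.03,0,0,0,0,0],
  [-0.04,-0.03,0,0,0,0,0],
  [-0.04,-0.03,0,0,0,0,0],
])

```text
time: 0.72
position: [0.3387, 0.4299, 0.2832]
tool_rot: [0.22, 0.975, -0.0, -0.0]
ft_force: [0.7, -0.1, 0.5]
grip_width: 0.0451
```

Call:
drive_tool([
  [-0.04,-0.03,0,0,0,0,0],
  [-0.04,-0.03,0,0,0,0,0],
  [-0.04,-0.03,0,0,0,0,0],
  [-0.04,-0.03,0,0,0,0,0],
  [-0.04,-0.03,0,0,0,0,0],
])

```text
time: 1.35
position: [0.4548, 0.2083, 0.2832]
tool_rot: [0.221, 0.975, -0.0, -0.0]
ft_force: [1.1, -0.4, -0.1]
grip_width: 0.0014
```

Call:
drive_tool([
  [-0.04,-0.03,0,0,0,0,0],
  [-0.04,-0.03,0,0,0,0,0],
  [0,0,0,0,0,10.5,0],
  [0,0,0,0,0,0,0],
])

```text
time: 1.85
position: [0.5006, 0.1206, 0.283]
tool_rot: [0.309, 0.951, -0.0, -0.001]
ft_force: [0.4, 0.2, -0.0]
grip_width: 0.0006
```

Run:
```python
from h import *
from scipy.spatial.transform import Rotation as R
o=robot.get_obs();print(o['time'],o['position'],R.from_quat(o['tool_rot']).as_matrix().round(3),o['grip_width'],o['ft_force'])
im,d,m=cam('wrist')
cv2.imwrite('pics/w1.png',cv2.resize(im,(800,600),interpolation=cv2.INTER_CUBIC))
c=np.array([.596,.125]);
print(-m['R'].T@m['t'])
```

```text
1.85 [0.50063582 0.12063306 0.28301912] [[-0.81   0.587 -0.001]
 [ 0.587  0.81   0.   ]
 [ 0.001 -0.001 -1.   ]] 0.0005685214937131592 [ 0.36947001  0.15428948 -0.0022165 ]
[0.43618924 0.16659272 0.48381214]
```

View pics/w1.png

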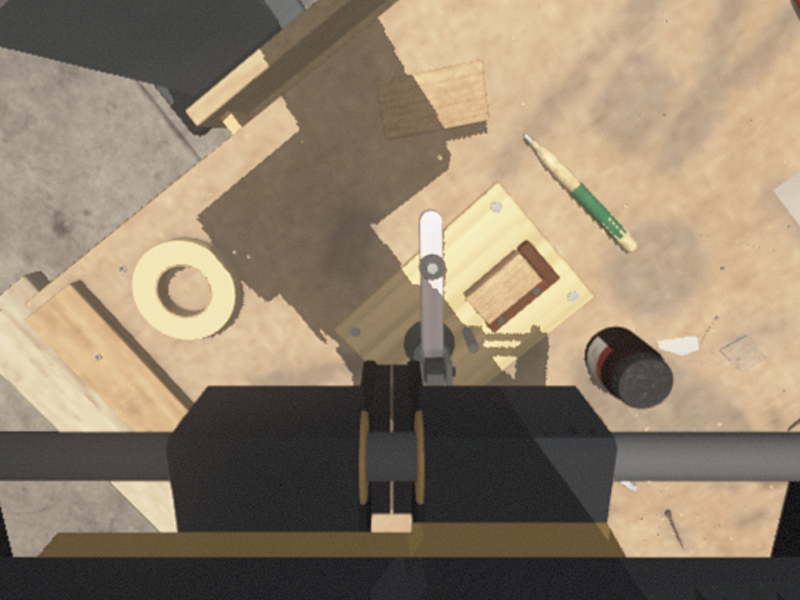

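The wrist view shows the strap at (430,215)-(430,370) parallel to the tool x axis, the jig board with its block at (510,285), and the screws at (496,207), (573,296) and (355,331). From these I'll work out the jig and strap poses.

Run:
```python
from h import *
m=load('wrist'); f=.7
W=lambda u,v,z:w(m,None,u*f,v*f,z)
pts={n:W(u,v,z) for n,u,v,z in [('cTop(-x+y)',499,184,.014),('cR(+x+y)',592,297,.014),('cL(-x-y)',337,331,.014),('sTop',496,207,.014),('sR',573,296,.014),('sL',355,331,.014),('screw85',432,267,.069),('end',430,210,.066),('side L far',419,222,.066),('side R far',441,222,.066),('jar',641,380,.074)]}
for n,p in pts.items(): print(n,p.round(4))
a,b,c=[pts[k][:2] for k in ('cTop(-x+y)','cR(+x+y)','cL(-x-y)')]
for p,q in ((a,b),(c,a)):
    e=q-p;print(np.linalg.norm(e),np.degrees(np.arctan2(e[1],e[0])))
# fit with model corners
M=np.array([[-70,100],[70,100],[-70,-100]])/1e3;Q=np.array([a,b,c])
Mc,Qc=M-M.mean(0),Q-Q.mean(0)
th=np.arctan2((Mc[:,0]*Qc[:,1]-Mc[:,1]*Qc[:,0]).sum(),(Mc*Qc).sum())
Rm=np.array([[np.cos(th),-np.sin(th)],[np.sin(th),np.cos(th)]]);t=Q.mean(0)-Rm@M.mean(0)
pv=t+Rm@[0,-.042];print('jig',t,np.degrees(th),'pivot',pv)
for k in('screw85','end'):
    e=pts[k][:2]-pv;print(k,np.linalg.norm(e),np.degrees(np.arctan2(e[1],e[0])))
```

```text
cTop(-x+y) [0.5181 0.2216 0.014 ]
cR(+x+y) [0.6531 0.2356 0.014 ]
cL(-x-y) [0.5423 0.0272 0.014 ]
sTop [0.5331 0.2089 0.014 ]
sR [0.6421 0.2221 0.014 ]
sL [0.5522 0.0407 0.014 ]
screw85 [0.5316 0.1373 0.069 ]
end [0.4942 0.1616 0.066 ]
side L far [0.4968 0.1494 0.066 ]
side R far [0.5069 0.1632 0.066 ]
jar [0.7123 0.2238 0.074 ]
0.13573932602684705 5.937787594479951
0.19589785208081986 97.10121958042083
jig [0.59832931 0.13113326] 6.859645581498609 pivot [0.60334569 0.08943391]
screw85 0.08627844760679904 146.29545690833422
end 0.13081495324337694 146.52039200295758
```

Call:
drive_tool([
  [0.003,-0.008,0.06,0,0,0,0],
  [0,0,0.06,0,0,0,0],
  [0,0,0.06,0,0,0,0],
  [0,0,0.056,0,0,0,0],
  [0,0,0,0,0,0,0],
])

```text
time: 2.52
position: [0.4892, 0.1172, 0.0437]
tool_rot: [0.307, 0.952, -0.002, -0.005]
ft_force: [0.3, 0.6, 0.9]
grip_width: 0.0002
```

Call:
drive_tool([
  [0,0.004,0,0,0,0,0],
  [0,0.004,0,0,0,0,0],
  [0,0.004,0,0,0,0,0],
  [0,0,0,0,0,0,0],
])

```text
time: 3.02
position: [0.502, 0.1266, 0.049]
tool_rot: [0.309, 0.951, 0.001, 0.001]
ft_force: [-0.2, -0.4, 0.6]
grip_width: 0.0003
```

Run:
```python
from h import *
im,d,m=cam('scene')
cv2.imwrite('pics/s2.png',cv2.resize(im[150:330,175:415],None,fx=3.3,fy=3.3,interpolation=cv2.INTER_CUBIC))
```

```text
(no output)
```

View pics/s2.png

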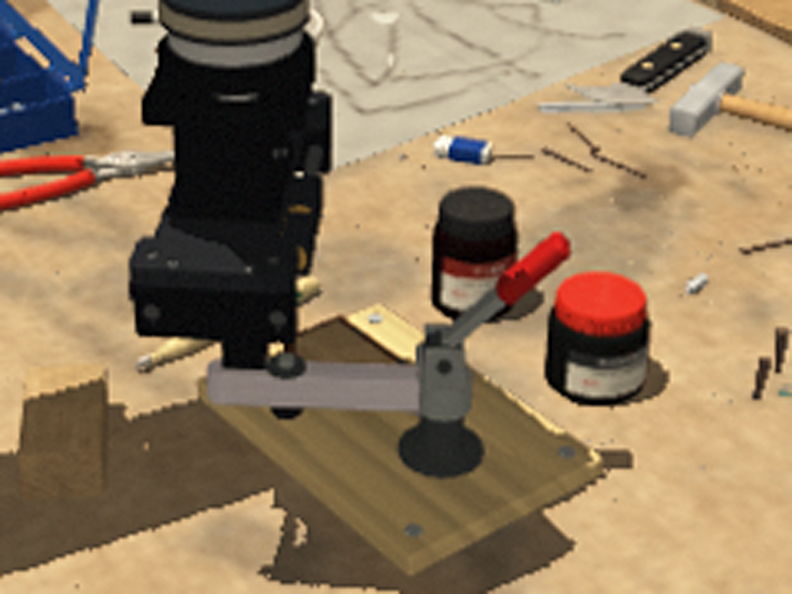

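The strap seems to hide the finger tips in this view, which I didn't expect. I'll check by projecting the TCP into the image and reading the depth.

Run:
```python
from h import *
m=load('scene')
X=np.array(robot.get_obs()['position']);
for z in (0,.03,.06): 
    p=proj(m,X+[0,0,z]);print(z,p,'crop',(np.array(p)-[175,150])*3.3)
for u,v in [(245,340),(250,355),(250,385),(230,385),(350,385),(210,300)]:
    print((u,v),w(m,m['d'],175+u/3.3,150+v/3.3).round(4))
```

```text
0 (np.float64(249.0166616686995), np.float64(276.5501808447919)) crop [244.25498351 417.61559679]
0.03 (np.float64(248.59218702751662), np.float64(262.49875649693416)) crop [242.85421719 371.24589644]
0.06 (np.float64(248.153508884126), np.float64(247.97715226697545)) crop [241.40657932 323.32460248]
(245, 340) [0.4988 0.1178 0.1041]
(250, 355) [0.5005 0.1159 0.0954]
(250, 385) [0.5126 0.1403 0.0574]
(230, 385) [0.5032 0.1457 0.0574]
(350, 385) [0.5569 0.1092 0.0605]
(210, 300) [0.4476 0.0509 0.1815]
```

Run:
```python
from h import *
m=load('scene')
for v in range(246,274,2): print(v,[tuple(w(m,m['d'],u,v).round(3)) for u in (244,250,254)])
im,d,s=cam('side'); X=np.array(robot.get_obs()['position']); p=proj(s,X);print(p)
a=cv2.resize(m['im'][215:290,215:315],None,fx=7,fy=7,interpolation=cv2.INTER_CUBIC)
cv2.imwrite('pics/s3.png',a)
```

```text
246 [(np.float64(0.457), np.float64(0.052), np.float64(0.169)), (np.float64(0.464), np.float64(0.046), np.float64(0.17)), (np.float64(0.469), np.float64(0.043), np.float64(0.17))]
248 [(np.float64(0.456), np.float64(0.052), np.float64(0.165)), (np.float64(0.464), np.float64(0.047), np.float64(0.166)), (np.float64(0.469), np.float64(0.043), np.float64(0.166))]
250 [(np.float64(0.456), np.float64(0.051), np.float64(0.162)), (np.float64(0.464), np.float64(0.047), np.float64(0.162)), (np.float64(0.469), np.float64(0.044), np.float64(0.162))]
252 [(np.float64(0.457), np.float64(0.053), np.float64(0.158)), (np.float64(0.464), np.float64(0.048), np.float64(0.158)), (np.float64(0.469), np.float64(0.044), np.float64(0.159))]
254 [(np.float64(0.491), np.float64(0.123), np.float64(0.102)), (np.float64(0.5), np.float64(0.118), np.float64(0.102)), (np.float64(0.506), np.float64(0.113), np.float64(0.102))]
256 [(np.float64(0.491), np.float64(0.123), np.float64(0.098)), (np.float64(0.5), np.float64(0.117), np.float64(0.098)), (np.float64(0.506), np.float64(0.114), np.float64(0.098))]
258 [(np.float
[... 798 characters left out ...]
float64(0.141), np.float64(0.058)), (np.float64(0.517), np.float64(0.136), np.float64(0.06))]
268 [(np.float64(0.502), np.float64(0.146), np.float64(0.054)), (np.float64(0.511), np.float64(0.141), np.float64(0.054)), (np.float64(0.518), np.float64(0.138), np.float64(0.054))]
270 [(np.float64(0.502), np.float64(0.147), np.float64(0.05)), (np.float64(0.511), np.float64(0.141), np.float64(0.05)), (np.float64(0.517), np.float64(0.137), np.float64(0.051))]
272 [(np.float64(0.522), np.float64(0.186), np.float64(0.014)), (np.float64(0.512), np.float64(0.142), np.float64(0.045)), (np.float64(0.517), np.float64(0.137), np.float64(0.046))]
(np.float64(267.9167097986055), np.float64(283.1971092878716))
```

View pics/s3.png

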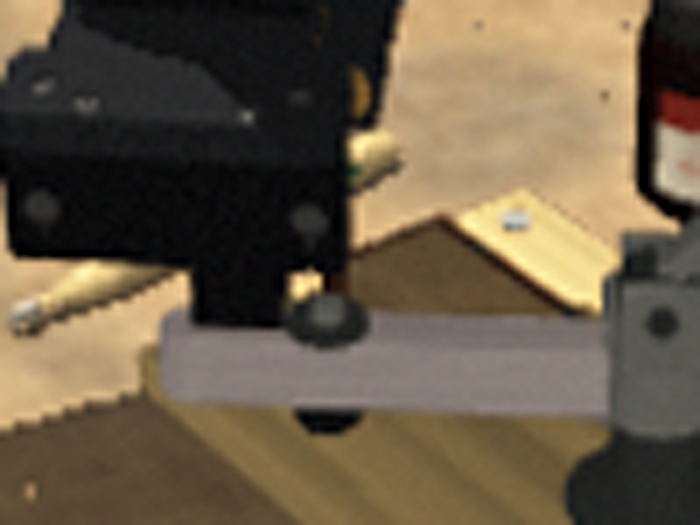

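Run:
```python
from h import *
o=robot.get_obs();print(o['time'],o['position'],o['q'],o['ft_force'])
for n,us in (('scene',(244,250)),('side',(262,268,274))):
    im,d,m=cam(n)
    for v in range(236,290,3): print(n,v,[w(m,d,u,v).round(3).tolist() for u in us])
o=robot.get_obs();print(o['time'],o['position'])
```

```text
3.125 [0.50109532 0.12633645 0.04823953] [ 3.05253591e-02  5.94612344e-01  1.82041573e+00 -7.06485088e-05
  7.25391326e-01 -9.12453943e-01] [-0.10705581 -0.43581531 -0.65117153]
scene 236 [[0.453, 0.044, 0.192], [0.46, 0.038, 0.193]]
scene 239 [[0.454, 0.046, 0.185], [0.461, 0.039, 0.187]]
scene 242 [[0.454, 0.047, 0.18], [0.462, 0.042, 0.18]]
scene 245 [[0.456, 0.051, 0.171], [0.464, 0.046, 0.172]]
scene 248 [[0.456, 0.051, 0.166], [0.463, 0.046, 0.167]]
scene 251 [[0.456, 0.051, 0.161], [0.464, 0.047, 0.161]]
scene 254 [[0.491, 0.122, 0.102], [0.499, 0.116, 0.103]]
scene 257 [[0.491, 0.123, 0.096], [0.499, 0.116, 0.097]]
scene 260 [[0.491, 0.122, 0.09], [0.499, 0.116, 0.091]]
scene 263 [[0.503, 0.148, 0.064], [0.513, 0.143, 0.063]]
scene 266 [[0.502, 0.147, 0.058], [0.511, 0.141, 0.059]]
scene 269 [[0.502, 0.147, 0.052], [0.511, 0.141, 0.053]]
scene 272 [[0.521, 0.186, 0.014], [0.511, 0.141, 0.046]]
scene 275 [[0.521, 0.185, 0.008], [0.528, 0.174, 0.012]]
scene 278 [[0.521, 0.186, 0.0], [0.524, 0.167, 0.011]]
scene 281 [[0.517, 0.178, -0.0], [0.524, 0.168, 0.004]]
scene 284 [[0.514
[... 834 characters left out ...]
0.049, 0.17], [0.465, 0.044, 0.17]]
side 266 [[0.453, 0.054, 0.163], [0.459, 0.049, 0.164], [0.465, 0.044, 0.165]]
side 269 [[0.501, 0.146, 0.063], [0.459, 0.049, 0.159], [0.466, 0.045, 0.159]]
side 272 [[0.502, 0.147, 0.056], [0.51, 0.142, 0.056], [0.518, 0.135, 0.058]]
side 275 [[0.502, 0.147, 0.049], [0.51, 0.142, 0.05], [0.518, 0.135, 0.051]]
side 278 [[0.52, 0.182, 0.006], [0.524, 0.167, 0.015], [0.533, 0.162, 0.016]]
side 281 [[0.519, 0.18, 0.001], [0.522, 0.164, 0.012], [0.53, 0.156, 0.015]]
side 284 [[0.515, 0.172, 0.001], [0.522, 0.164, 0.005], [0.526, 0.149, 0.015]]
side 287 [[0.511, 0.166, 0.001], [0.52, 0.16, 0.002], [0.524, 0.146, 0.012]]
3.225 [0.50073341 0.12619399 0.04778422]
```

Both cameras agree that the finger tips are really at z ≈ 0.088, while the reading says 0.048. So the measured TCP reads about 40 mm too low. I'll trust the cameras: back off 20 mm, go down in guarded steps and look again.

Call:
drive_tool([
  [0.005,-0.01,0,0,0,0,0],
  [0,-0.01,0,0,0,0,0],
  [0,0,0.01,0,0,0,0],
  [0,0,0.01,0,0,0,0],
  [0,0,0,0,0,0,0],
])

```text
time: 3.85
position: [0.4844, 0.113, 0.0264]
tool_rot: [0.309, 0.951, -0.0, -0.001]
ft_force: [0.6, 1.2, -0.0]
grip_width: 0.0005
```

Run:
```python
from h import *
o=robot.get_obs();print(o['time'],o['position'],o['ft_force'])
im,d,m=cam('scene')
for v in range(245,285,2): print(v,[w(m,d,u,v).round(3).tolist() for u in (236,242,248)])
```

```text
3.85 [0.48437436 0.11297767 0.02638542] [ 0.56085074  1.2300984  -0.03766629]
245 [[0.442, 0.049, 0.177], [0.45, 0.045, 0.177], [0.457, 0.04, 0.177]]
247 [[0.439, 0.044, 0.177], [0.448, 0.04, 0.177], [0.455, 0.035, 0.177]]
249 [[0.437, 0.039, 0.177], [0.445, 0.036, 0.177], [0.453, 0.031, 0.177]]
251 [[0.435, 0.035, 0.177], [0.443, 0.031, 0.177], [0.45, 0.026, 0.177]]
253 [[0.434, 0.033, 0.175], [0.441, 0.028, 0.175], [0.448, 0.023, 0.176]]
255 [[0.434, 0.033, 0.172], [0.441, 0.028, 0.172], [0.448, 0.023, 0.172]]
257 [[0.433, 0.032, 0.169], [0.441, 0.027, 0.169], [0.448, 0.023, 0.169]]
259 [[0.434, 0.035, 0.163], [0.441, 0.029, 0.164], [0.449, 0.025, 0.164]]
261 [[0.434, 0.035, 0.159], [0.441, 0.029, 0.161], [0.449, 0.025, 0.161]]
263 [[0.437, 0.04, 0.152], [0.444, 0.035, 0.153], [0.451, 0.029, 0.154]]
265 [[0.437, 0.041, 0.148], [0.444, 0.035, 0.149], [0.451, 0.03, 0.15]]
267 [[0.437, 0.042, 0.144], [0.444, 0.036, 0.145], [0.452, 0.031, 0.145]]
269 [[0.436, 0.041, 0.141], [0.444, 0.035, 0.142], [0.451, 0.03, 0.142]]
271 [[0.436, 0.041, 0.137], [0.443, 0.035, 0.138], [0.451, 0.03, 0.139]]
273 [[0.47, 0.113, 0.076], [0.478, 0.106, 0.078], [0.451, 0.031, 0.134]]
275 [[0.512, 0.203, -0.001], [0.478, 0.107, 0.073], [0.486, 0.1, 0.074]]
277 [[0.51, 0.198, -0.001], [0.478, 0.107, 0.069], [0.486, 0.1, 0.07]]
279 [[0.507, 0.192, -0.001], [0.478, 0.108, 0.064], [0.486, 0.101, 0.065]]
281 [[0.505, 0.188, -0.002], [0.514, 0.182, -0.002], [0.523, 0.173, 0.0]]
283 [[0.501, 0.181, -0.001], [0.511, 0.176, -0.002], [0.521, 0.171, -0.002]]
```

Call:
drive_tool([
  [0,0,0.007,0,0,0,0],
  [0,0,0.007,0,0,0,0],
  [0,0.006,0,0,0,0,0],
  [0,0.006,0,0,0,0,0],
  [0,0,0,0,0,0,0],
])

```text
time: 4.53
position: [0.4929, 0.1232, 0.0138]
tool_rot: [0.308, 0.951, 0.0, 0.001]
ft_force: [0.1, 0.1, 0.4]
grip_width: 0.0004
```

Call:
drive_tool([
  [0,0.004,0,0,0,0,0],
  [0,0.004,0,0,0,0,0],
  [0,0.004,0,0,0,0,0],
  [0,0,0,0,0,0,0],
])

```text
time: 5.03
position: [0.4995, 0.1327, 0.0136]
tool_rot: [0.309, 0.951, 0.0, 0.0]
ft_force: [0.5, 1.4, -0.3]
grip_width: 0.0004
```

Run:
```python
from h import *
o=robot.get_obs();print(o['time'],o['position'],o['ft_force'])
im,d,m=cam('scene')
cv2.imwrite('pics/s4.png',cv2.resize(im[150:330,175:415],None,fx=3.3,fy=3.3,interpolation=cv2.INTER_CUBIC))
```

```text
5.025 [0.49946006 0.13265636 0.01360262] [ 0.49035609  1.43410247 -0.30474304]
```

View pics/s4.png

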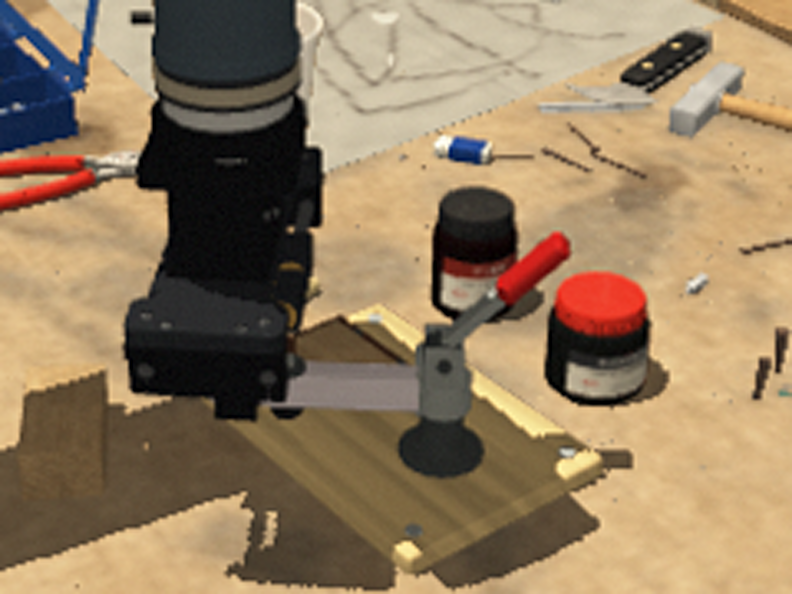

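The finger is now in front of the strap (crop 235,410), near its free end and clear of the pad at (285,410). I'll start pushing along the arc.

Call:
drive_tool([
  [0,0.006,0,0,0,0,0],
  [0.0015,0.009,0,0,0,5,0],
  [0.0015,0.009,0,0,0,5,0],
  [0.0015,0.009,0,0,0,5,0],
  [0,0,0,0,0,0,0],
])

```text
time: 5.7
position: [0.5174, 0.161, 0.0135]
tool_rot: [0.43, 0.903, 0.0, 0.0]
ft_force: [0.6, 0.1, 0.3]
grip_width: 0.0006
```

Run:
```python
from h import *
o=robot.get_obs();print(o['time'],o['position'],o['ft_force'])
im,d,m=cam('scene')
cv2.imwrite('pics/s5.png',cv2.resize(im[150:330,175:415],None,fx=3.3,fy=3.3,interpolation=cv2.INTER_CUBIC))
```

```text
5.7 [0.51741607 0.1610485  0.01352385] [0.63476125 0.05931767 0.26590411]
```

View pics/s5.png

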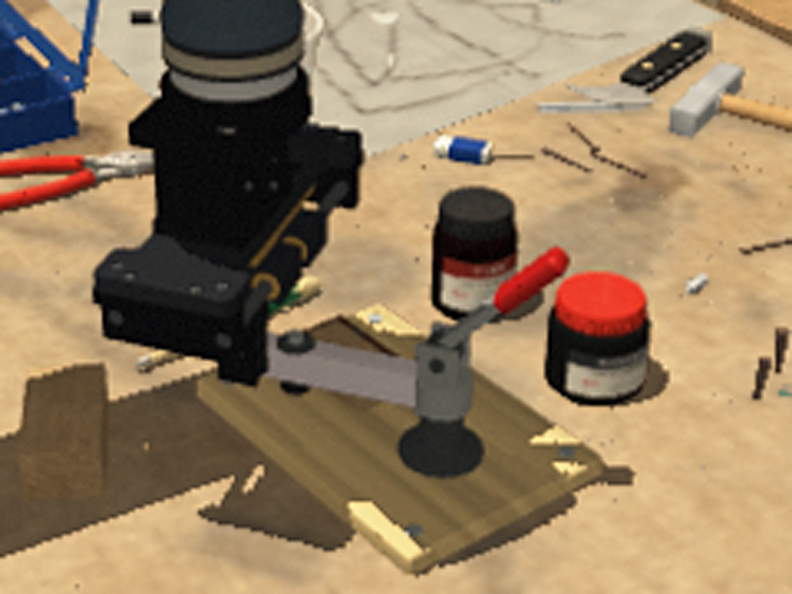

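Call:
drive_tool([
  [0.001,0.0095,0,0,0,5,0],
  [0.001,0.0095,0,0,0,5,0],
  [0.001,0.0095,0,0,0,5,0],
  [0.001,0.0095,0,0,0,5,0],
  [0,0,0,0,0,0,0],
])

```text
time: 6.38
position: [0.5473, 0.1837, 0.0135]
tool_rot: [0.58, 0.815, 0.0, 0.0]
ft_force: [0.0, 0.7, -0.7]
grip_width: 0.0005
```

Call:
drive_tool([
  [0,0.006,0,0,0,3,0],
  [0,0.006,0,0,0,3,0],
  [0,0,0,0,0,0,0],
])

```text
time: 6.75
position: [0.5583, 0.187, 0.0135]
tool_rot: [0.622, 0.783, -0.0, 0.0]
ft_force: [-0.4, -0.7, -0.8]
grip_width: 0.0004
```

```bash
cat >> h.py <<'E'
def cloud(n):
    im,d,m=cam(n)
    ys,xs=np.mgrid[0:420,0:560]
    k=np.stack([(xs-m['cx'])/m['fx'],(ys-m['cy'])/m['fy'],np.ones(xs.shape)],-1)*d[...,None]
    return im,d,m,(k-np.array(m['t']))@np.array(m['R'])
E
python3 - <<'E'
from h import *
o=robot.get_obs();print(o['time'],o['position'],o['ft_force'])
im,d,m,X=cloud('scene')
cv2.imwrite('pics/s6.png',cv2.resize(im[150:330,175:415],None,fx=3.3,fy=3.3,interpolation=cv2.INTER_CUBIC))
E
```

```text
6.75 [0.55832797 0.18703436 0.01346304] [-0.40614318 -0.72541096 -0.82414034]
```

View pics/s6.png

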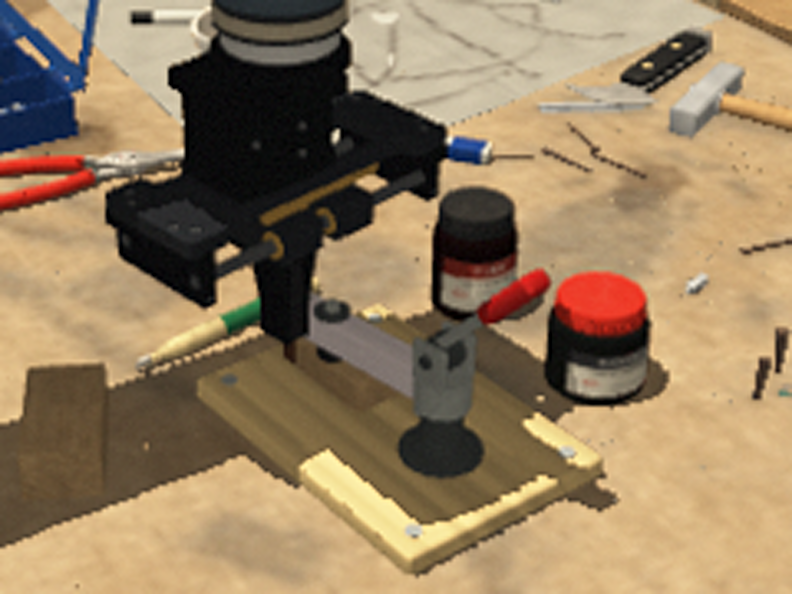

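Call:
drive_tool([
  [0,0.004,0,0,0,2,0],
  [0,0.004,0,0,0,2,0],
  [0,0.002,0,0,0,1,0],
  [0,0,0,0,0,0,0],
])

```text
time: 7.3
position: [0.5689, 0.1893, 0.0136]
tool_rot: [0.656, 0.755, 0.0, 0.0]
ft_force: [0.6, 0.6, 0.7]
grip_width: 0.0007
```

Call:
drive_tool([
  [0,0.002,0,0,0,0,0],
  [0,0.002,0,0,0,0,0],
  [0,0,0,0,0,0,0],
])

```text
time: 7.68
position: [0.5721, 0.1899, 0.0135]
tool_rot: [0.656, 0.755, -0.0, -0.0]
ft_force: [-1.2, -0.3, 0.2]
grip_width: 0.0006
```

Call:
drive_tool([
  [0,0.002,0,0,0,0,0],
  [0,0.002,0,0,0,0,0],
  [0,0,0,0,0,0,0],
])

```text
time: 8.05
position: [0.5718, 0.1899, 0.0132]
tool_rot: [0.656, 0.755, -0.003, -0.003]
ft_force: [-7.2, -0.7, 5.0]
grip_width: 0.0003
```

Call:
drive_tool([
  [0,0.002,0,0,0,0,0],
  [0,0,0,0,0,0,0],
])

```text
time: 8.3
position: [0.5717, 0.1899, 0.013]
tool_rot: [0.656, 0.755, -0.005, -0.004]
ft_force: [-10.0, -1.2, 7.3]
grip_width: 0.0005
```

Run:
```python
from h import *
im,d,m,X=cloud('scene')
a=im[215:290,245:345]
cv2.imwrite('pics/s7.png',cv2.resize(a,None,fx=7,fy=7,interpolation=cv2.INTER_CUBIC))
```

```text
(no output)
```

View pics/s7.png

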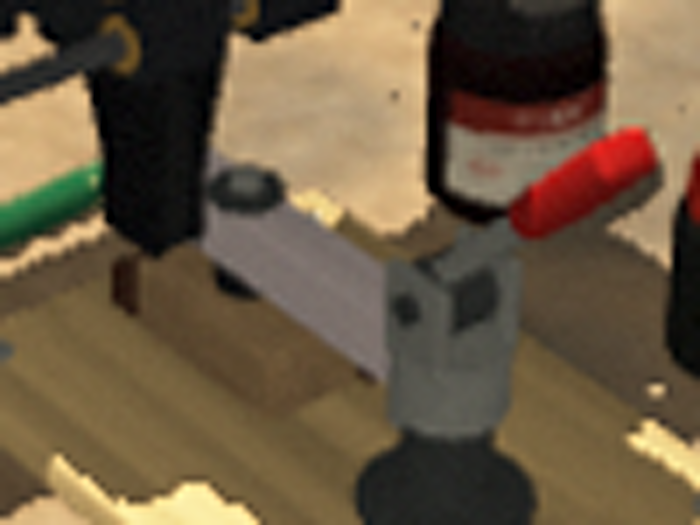

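The force rose to 10 N with no further motion, so the strap is on its stop. The picture shows it over the block with the lever still up. I'll back off sideways, rise and check from above.

Call:
drive_tool([
  [0,-0.01,0,0,0,0,0],
  [0,-0.02,0,0,0,0,0],
  [0,-0.01,-0.05,0,0,0,0],
  [0,0,-0.06,0,0,0,0],
  [0,0,-0.06,0,0,0,0],
])

```text
time: 8.98
position: [0.5396, 0.185, 0.1855]
tool_rot: [0.656, 0.755, 0.001, 0.001]
ft_force: [0.8, 0.3, -0.2]
grip_width: 0.0006
```

Call:
drive_tool([
  [-0.04,0,-0.03,0,0,0,0],
  [-0.05,0,0,0,0,0,0],
  [-0.05,0,0,0,0,0,0],
  [0,0,0,0,0,0,0],
])

```text
time: 9.48
position: [0.5601, 0.0429, 0.2141]
tool_rot: [0.658, 0.753, 0.001, 0.002]
ft_force: [0.1, 1.0, 0.3]
grip_width: 0.0002
```

Run:
```python
from h import *
o=robot.get_obs();print(o['time'],o['position'],o['tool_rot'],o['ft_force'])
im,d,m,X=cloud('wrist')
cv2.imwrite('pics/w2.png',cv2.resize(im,(800,600),interpolation=cv2.INTER_CUBIC))
im,d,m,X=cloud('scene')
hsv=cv2.cvtColor(im,cv2.COLOR_BGR2HSV)
red=((hsv[...,0]<8)|(hsv[...,0]>172))&(hsv[...,1]>150)&(X[...,2]>.09)&(X[...,2]<.2)&(np.abs(X[...,0]-.6)<.07)&(np.abs(X[...,1]-.06)<.09)
p=X[red];print(len(p),p.mean(0),p.min(0),p.max(0)); mu=p.mean(0);print(np.linalg.svd(p-mu)[2][0])
s=X[(X[...,2]>.050)&(X[...,2]<.068)&(X[...,1]>.105)&(X[...,1]<.24)&(np.abs(X[...,0]-.59)<.05)]
mu=s.mean(0);v=np.linalg.svd((s-mu)[:,:2])[2][0];print('strap',len(s),mu,np.degrees(np.arctan2(v[1],v[0])))
```

```text
9.475 [0.56009831 0.04290639 0.21411036] [6.57830360e-01 7.53163158e-01 7.48681485e-04 1.97881211e-03] [0.1033665  1.04856946 0.26816123]
159 [0.60320332 0.03932356 0.13734044] [0.59686325 0.02574046 0.11483099] [0.61560822 0.06263363 0.15187712]
[-0.20174131  0.64106958 -0.74049324]
strap 467 [0.59005417 0.15854286 0.06124036] -84.32706919628146
```

View pics/w2.png

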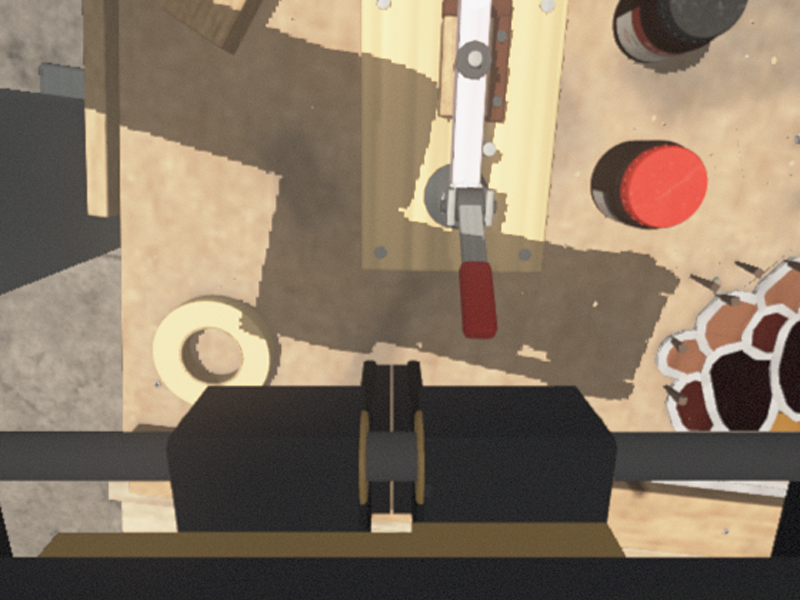

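The wrist view shows the strap lying against the stop pin at (489,150), over the block, with the red grip raised at (478,300). Next I'll locate the lever precisely.

Run:
```python
from h import *
from scipy.spatial.transform import Rotation as R
o=robot.get_obs();T=R.from_quat(o['tool_rot']).as_matrix();p0=np.array(o['position'])
print(T.round(3))
m=load('wrist');d=m['d']
for u,v in [(467,268),(478,280),(479,300),(480,320),(480,333),(470,300),(489,300),(470,210)]:
    x=w(m,d,u*.7,v*.7); print((u,v),x.round(4),'tool',(T.T@(x-p0)).round(4))
# pivot line: strap screw, pin
for n,u,v,z in (('screw',474,58,.069),('pin',489,150,.060)):
    x=w(m,None,u*.7,v*.7,z);print(n,x.round(4),(T.T@(x-p0)).round(4))
```

```text
[[-0.138  0.99   0.001]
 [ 0.99   0.138  0.   ]
 [ 0.     0.001 -1.   ]]
(467, 268) [0.6    0.0603 0.1252] tool [0.0083 0.0427 0.0885]
(478, 280) [0.6059 0.0558 0.1316] tool [0.003  0.048  0.0821]
(479, 300) [0.6066 0.0471 0.1405] tool [-0.0057  0.0475  0.0732]
(480, 320) [0.607  0.0391 0.1502] tool [-0.0137  0.0468  0.0635]
(480, 333) [0.6078 0.0328 0.1526] tool [-0.02    0.0467  0.0611]
(470, 300) [0.6018 0.0465 0.1408] tool [-0.0056  0.0427  0.0729]
(489, 300) [0.6119 0.0478 0.1406] tool [-0.0057  0.0528  0.0732]
(470, 210) [0.6014 0.0886 0.0925] tool [0.0361 0.048  0.1213]
screw [0.5919 0.1747 0.069 ] [0.1227 0.0505 0.1447]
pin [0.6121 0.1244 0.06  ] [0.07   0.0635 0.1538]
```

Both cameras put the lever at about 48° elevation, roughly 0.16 rad, so it's still up. I'll press it with the shut finger tips. They are about 38 mm above the reported TCP, and I'll drift outward as the lever falls.

Call:
drive_tool([
  [-0.01,0.0475,0,0,0,0,0],
  [0,0,0.045,0,0,0,0],
  [0,0,0.045,0,0,0,0],
  [0,0,0,0,0,0,0],
])

```text
time: 10.07
position: [0.6031, 0.0452, 0.12]
tool_rot: [0.655, 0.755, -0.002, -0.004]
ft_force: [-0.2, -0.5, -0.4]
grip_width: 0.0004
```

Call:
drive_tool([
  [-0.001,0,0.006,0,0,0,0],
  [-0.001,0,0.006,0,0,0,0],
  [-0.002,0,0.006,0,0,0,0],
  [0,0,0,0,0,0,0],
])

```text
time: 10.58
position: [0.6113, 0.0363, 0.1094]
tool_rot: [0.656, 0.755, 0.001, 0.005]
ft_force: [0.9, -4.5, 7.2]
grip_width: 0.0004
```

Run:
```python
from h import *
o=robot.get_obs();print(o['time'],o['position'],o['ft_force'])
im,d,m,X=cloud('scene')
cv2.imwrite('pics/s8.png',cv2.resize(im[180:300,245:405],None,fx=5,fy=5,interpolation=cv2.INTER_CUBIC))
```

```text
10.575 [0.61130697 0.0362747  0.10938786] [ 0.94853762 -4.4552367   7.16015814]
```

View pics/s8.png

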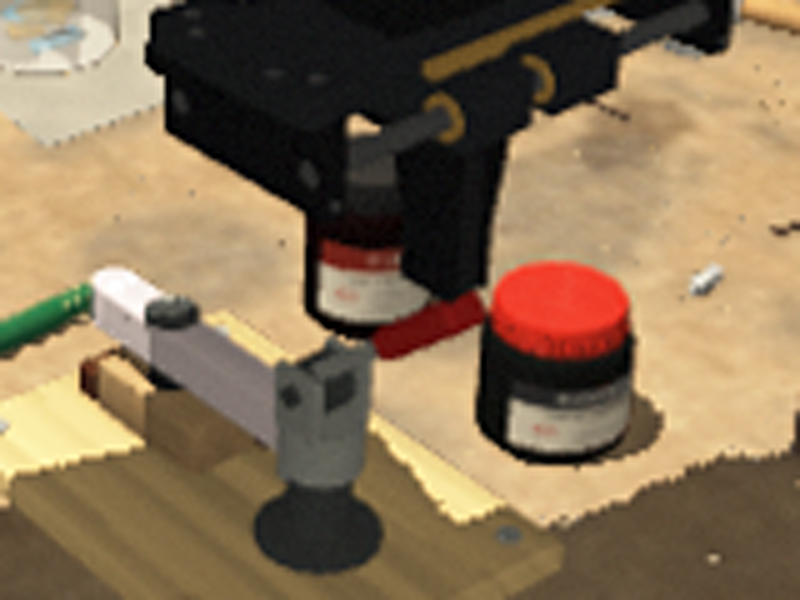

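The finger tips are on the red grip (crop 440,300) and it's moving down. I'll continue.

Call:
drive_tool([
  [-0.003,0,0.007,0,0,0,0],
  [-0.003,0,0.007,0,0,0,0],
  [-0.003,0,0.007,0,0,0,0],
  [-0.002,0,0.007,0,0,0,0],
  [0,0,0,0,0,0,0],
])

```text
time: 11.25
position: [0.6078, 0.0284, 0.0765]
tool_rot: [0.656, 0.755, -0.001, -0.001]
ft_force: [0.0, -0.0, -0.0]
grip_width: 0.0005
```

Call:
drive_tool([
  [-0.002,0,0.005,0,0,0,0],
  [-0.002,0,0.005,0,0,0,0],
  [-0.001,0,0.005,0,0,0,0],
  [0,0,0,0,0,0,0],
])

```text
time: 11.75
position: [0.609, 0.0233, 0.0619]
tool_rot: [0.656, 0.755, -0.0, -0.0]
ft_force: [-0.2, 0.2, 0.4]
grip_width: 0.0002
```

```bash
cat > lev.py <<'E'
from h import *
o=robot.get_obs();print(o['time'],o['position'],o['ft_force'])
im,d,m,X=cloud('scene')
cv2.imwrite('pics/s9.png',cv2.resize(im[180:300,245:405],None,fx=5,fy=5,interpolation=cv2.INTER_CUBIC))
hsv=cv2.cvtColor(im,cv2.COLOR_BGR2HSV)
red=((hsv[...,0]<8)|(hsv[...,0]>172))&(hsv[...,1]>150)&(X[...,2]>.07)&(X[...,2]<.2)&(np.abs(X[...,0]-.61)<.03)&(np.abs(X[...,1]-.04)<.09)
p=X[red];mu=p.mean(0);v=np.linalg.svd(p-mu)[2][0];print(len(p),mu,p.min(0),p.max(0),'elev',np.arcsin(abs(v[2])))
s=X[(X[...,2]>.050)&(X[...,2]<.068)&(X[...,1]>.105)&(X[...,1]<.24)&(np.abs(X[...,0]-.59)<.05)]
mu=s.mean(0);v=np.linalg.svd((s-mu)[:,:2])[2][0];print('strap',len(s),mu,np.degrees(np.arctan2(v[1],v[0])))
E
python3 lev.py
```

```text
11.75 [0.60895039 0.02331365 0.06187765] [-0.20882777  0.17183862  0.39168892]
180 [0.60922174 0.01276182 0.09974367] [ 0.59964021 -0.01724188  0.08461218] [0.62476173 0.04229111 0.17782451] elev 1.0229069173646004
strap 481 [0.58806235 0.15812165 0.06129424] -82.78692957767267
```

Run:
```python
from h import *
im,d,m,X=cloud('scene')
hsv=cv2.cvtColor(im,cv2.COLOR_BGR2HSV)
red=((hsv[...,0]<8)|(hsv[...,0]>172))&(hsv[...,1]>150)&(X[...,2]>.07)&(X[...,2]<.13)&(np.abs(X[...,0]-.61)<.03)&(np.abs(X[...,1]-.03)<.06)
p=X[red]
for a in np.arange(-.025,.05,.006):
    q=p[(p[:,1]>=a)&(p[:,1]<a+.006)]
    if len(q): print(round(a,3),len(q),q[:,2].min().round(4),q[:,2].max().round(4),q[:,0].mean().round(4))
# strap top-face only: z>.0645
s=X[(X[...,2]>.0635)&(X[...,2]<.068)&(X[...,1]>.105)&(X[...,1]<.24)&(np.abs(X[...,0]-.59)<.05)]
for a in np.arange(.105,.22,.01):
    q=s[(s[:,1]>=a)&(s[:,1]<a+.01)]
    if len(q): print('s',a.round(3),len(q),q[:,0].min().round(4),q[:,0].max().round(4))
```

```text
-0.007 11 0.0927 0.0986 0.6119
-0.001 47 0.0898 0.1016 0.6126
0.005 27 0.089 0.1017 0.61
0.011 26 0.0899 0.1003 0.6079
0.017 11 0.087 0.0958 0.6047
0.023 15 0.0871 0.0963 0.6033
0.029 13 0.0869 0.0996 0.6029
0.035 14 0.085 0.0957 0.6025
0.041 3 0.0858 0.094 0.6032
s 0.105 10 0.5885 0.598
s 0.115 17 0.5901 0.6049
s 0.125 26 0.588 0.6044
s 0.135 26 0.5858 0.6035
s 0.145 27 0.5852 0.6018
s 0.155 31 0.5822 0.6005
s 0.165 20 0.5801 0.6005
s 0.175 15 0.5799 0.5989
s 0.185 21 0.5795 0.5941
s 0.195 18 0.5769 0.5948
s 0.205 18 0.5771 0.5942
s 0.215 1 0.5912 0.5912
```

The lever is at about 0.11 rad elevation, nearly down. I'll press on to its hard stop.

Call:
drive_tool([
  [0,0,0.003,0,0,0,0],
  [0,0,0.003,0,0,0,0],
  [0,0,0,0,0,0,0],
])

```text
time: 12.22
position: [0.6099, 0.0231, 0.0567]
tool_rot: [0.656, 0.755, 0.0, 0.001]
ft_force: [-0.0, -1.7, 1.9]
grip_width: 0.0004
```

Call:
drive_tool([
  [0,0,0.003,0,0,0,0],
  [0,0,0.002,0,0,0,0],
  [0,0,0,0,0,0,0],
])

```text
time: 12.6
position: [0.6102, 0.0229, 0.0551]
tool_rot: [0.656, 0.755, 0.0, 0.001]
ft_force: [-5.2, -2.1, 20.9]
grip_width: 0.0007
```

It's on the hard stop at 21 N. I'll lift straight off and check.

Call:
drive_tool([
  [0,0,-0.01,0,0,0,0],
  [0,0,-0.05,0,0,0,0],
  [0,0,-0.06,0,0,0,0],
  [-0.03,-0.05,-0.03,0,0,0,0],
  [0,0,0,0,0,0,0],
])

```text
time: 13.22
position: [0.5649, -0.0123, 0.2022]
tool_rot: [0.657, 0.754, 0.001, 0.001]
ft_force: [-0.4, 0.7, -0.1]
grip_width: 0.0005
```

Run:
```python
from h import *
o=robot.get_obs();print(o['time'],o['position'],o['ft_force'])
for n in('scene','side'):
    im,d,m,X=cloud(n)
    hsv=cv2.cvtColor(im,cv2.COLOR_BGR2HSV)
    red=((hsv[...,0]<8)|(hsv[...,0]>172))&(hsv[...,1]>140)&(X[...,2]>.07)&(X[...,2]<.17)&(np.abs(X[...,0]-.61)<.03)&(np.abs(X[...,1]-.03)<.06)
    p=X[red]
    T=[]
    for a in np.arange(-.007,.044,.006):
        q=p[(p[:,1]>=a)&(p[:,1]<a+.006)]
        if len(q)>4: T.append((a,np.percentile(q[:,2],90),np.percentile(q[:,2],10)))
    T=np.array(T);print(n,len(p),T.round(4).tolist(),'slopes',np.polyfit(T[:,0],T[:,1],1)[0],np.polyfit(T[:,0],T[:,2],1)[0])
    s=X[(X[...,2]>.0635)&(X[...,2]<.068)&(X[...,1]>.105)&(X[...,1]<.215)&(np.abs(X[...,0]-.59)<.03)]
    L=[]
    for a in np.arange(.12,.20,.01):
        q=s[(s[:,1]>=a)&(s[:,1]<a+.01)]
        if len(q)>4: L.append((a+.005,q[:,0].min(),q[:,0].max()))
    L=np.array(L);print('strap lean',np.polyfit(L[:,0],L[:,1],1)[0],np.polyfit(L[:,0],L[:,2],1)[0])
    # board top sides
    b=X[(np.abs(X[...,2]-.014)<.003)&(np.abs(X[...,0]-.6)<.1)&(np.abs(X[...,1]-.13)<.12)]
    r=[]
    for a in np.arange(.05,.20,.01):
        q=b[(b[:,1]>=a)&(b[:,1]<a+.01)]
        if len(q)>5: r.append((a+.005,q[:,0].min(),q[:,0].max()))
    r=np.array(r);print('board lean',np.polyfit(r[:,0],r[:,1],1)[0],np.polyfit(r[:,0],r[:,2],1)[0])
im,d,m,X=cloud('wrist')
```

```text
13.225 [ 0.56494427 -0.0123221   0.20218679] [-0.38346349  0.69265512 -0.12692782]
scene 242 [[-0.007, 0.0926, 0.0867], [-0.001, 0.0944, 0.0856], [0.005, 0.0943, 0.0871], [0.011, 0.0945, 0.0888], [0.017, 0.0939, 0.0858], [0.023, 0.0934, 0.0861], [0.029, 0.0936, 0.0869], [0.035, 0.0928, 0.0857]] slopes -0.011229757571864769 -0.012228850706758315
strap lean -0.15200911700014455 -0.13343780242518613
board lean -0.10596551390045426 -0.4259029278179801
side 258 [[-0.001, 0.0966, 0.0905], [0.005, 0.0966, 0.0916], [0.011, 0.0966, 0.0914], [0.017, 0.096, 0.0915], [0.023, 0.0956, 0.0913], [0.029, 0.0959, 0.0907], [0.035, 0.0948, 0.0911]] slopes -0.04455998210792754 -4.6452975778246935e-05
strap lean -0.1546052947684684 -0.1919554902284921
board lean -0.11554016026014274 0.012710946906924297
```

```bash
sed -i 's/^cv2.imwrite.*//' lev.py; python3 lev.py
python3 - <<'E'
from h import *
a=cv2.imread('pics/w2.png')
m=load('wrist')
# wrist: strap edges and jig edges via depth in both views (only now available)
ys,xs=np.mgrid[0:420,0:560]
d=m['d'];k=np.stack([(xs-m['cx'])/m['fx'],(ys-m['cy'])/m['fy'],np.ones(xs.shape)],-1)*d[...,None]
X=(k-m['t'])@m['R']
def edges(zlo,zhi,y0,y1,x0,x1,n):
    s=X[(X[...,2]>zlo)&(X[...,2]<zhi)&(X[...,1]>y0)&(X[...,1]<y1)&(X[...,0]>x0)&(X[...,0]<x1)]
    L=[(y+.004,*np.percentile(q[:,0],[2,98])) for y in np.arange(y0,y1,.008) for q in [s[(s[:,1]>=y)&(s[:,1]<y+.008)]] if len(q)>10]
    L=np.array(L);print(n,len(s),len(L),L[[0,-1]].round(4).tolist() if len(L) else '',[np.polyfit(L[:,0],L[:,i],1)[0].round(4) for i in(1,2)] if len(L)>2 else '')
edges(.061,.069,.11,.165,.55,.63,'strap'); edges(.010,.018,.06,.2,.5,.7,'board'); 
print(X[d>0][:,1].max())
E
```

```text
13.375 [ 0.56597146 -0.01094777  0.19927221] [ 1.08024884  0.13499569 -0.20251372]
244 [0.60966455 0.01651037 0.09076232] [ 0.6011581  -0.00322999  0.0820842 ] [0.62295988 0.04125985 0.09627414] elev 0.017953770208969468
strap 495 [0.58802635 0.15837856 0.06110526] -82.78580288758963
strap 1213 5 [[0.114, 0.5891, 0.6069], [0.146, 0.5845, 0.6021]] [np.float64(-0.1434), np.float64(-0.15)]
board 12103 14 [[0.064, 0.5369, 0.6716], [0.168, 0.6268, 0.6618]] [np.float64(0.3654), np.float64(-0.105)]
0.25680430729158527
```

Run:
```python
from h import *
A=np.load('pics/X.npy');im,d,m,X=cloud('scene');B=X[215:320,225:375].reshape(-1,3);B=B[d[215:320,225:375].ravel()>0]
for n,P in(('start',A),('now',B)):
    b=P[(P[:,2]>.018)&(P[:,2]<.034)&(P[:,0]>.56)&(P[:,0]<.64)&(P[:,1]>.12)&(P[:,1]<.2)]
    r=np.array([[.993,.119],[-.119,.993]])@b[:,:2].T   # jig axes
    print(n,len(b),'jig x,y low edges',np.percentile(r,[3,6,10,50],axis=1).round(4).tolist())
    for nm,c,z in(('flux',(.714,.218),.074),('patina',(.726,.110),.061)):
        q=P[(np.hypot(P[:,0]-c[0],P[:,1]-c[1])<.045)&(P[:,2]>.04)]
        print(nm,len(q),q.mean(0).round(4) if len(q) else '')
```

```text
start 117 jig x,y low edges [[0.5929, 0.0812], [0.5936, 0.0842], [0.5938, 0.0876], [0.6113, 0.1112]]
flux 386 [0.7079 0.2086 0.0565]
patina 598 [0.726  0.1081 0.054 ]
now 228 jig x,y low edges [[0.5924, 0.0705], [0.5928, 0.0709], [0.5931, 0.071], [0.5949, 0.0877]]
flux 377 [0.7079 0.2088 0.0568]
patina 582 [0.7263 0.1082 0.0544]
```

```bash
python3 -c "
from rig import robot
print(robot.hand_in(), robot.get_obs()['time'])"
```

```text
the job is handed in; nothing more can be done
the job is handed in; nothing more can be done
```

The block should now be clamped: I pushed the strap round to its stop, pressed the cam lever down, backed the arm off clear, and handed in at about 13.5 s. Handing in gives no verdict.

- **Strap:** the push ended at about 10 N with no further motion, and the view from above showed the strap against the pin with the lever still up. Pressing the lever with slight side load then turned the strap back about 0.03 rad. The depth data give 0.03–0.04 rad now, under the 0.06 limit but not exactly on the stop. I left it there because nudging it under the clamped pad risked shifting the block.
- **Lever:** it met its hard stop at about 21 N. After I lifted off, its elevation measured 0.02–0.05 rad, which is fully down.
- **Block and jars:** the block's -x face and both jars are unchanged to within about 1 mm. The block's position along y could not be compared because the strap hid that edge at the start.
- **Not checked:** I could not measure the pad force and only infer it from the lever being down. I did not measure the glass cutter again, though nothing went near it.
- **TCP height disagreed:** both cameras showed the finger tips about 38 mm above the reported TCP. My first descent therefore stopped above the strap, without touching it, and I used the camera heights from then on.

I used all 12 picture views, so the last checks are from depth data only.

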